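# Sweep the loose nuts off the sorting board into the empty bin

### The job

Sweep all four steel hexagon nuts along the raised sorting board with the closed fingertips and push them over its open end, so that they drop into the empty, undivided blue bin. Only push the nuts: do not pick any of them up or carry them. Leave the spool and the heat sink standing where they are on the board.

Things in the scene. Friction and masses are not known exactly. Their poses are not given: they have to be found in the camera images.
- board: fixed sorting board with a dark rubber top, a raised platform: 244 mm along its own x, 260 mm along its own y; its top is 80 mm above its origin (centre of the underside, on the bench). Along both its x edges runs an aluminium lip 7 mm thick, 10 mm above the top; the two y ends are open, level edges at y = +130 and -130 mm. One bin stands 2 mm beyond each open end
- bin: the plain, empty, undivided blue bin, fixed on the bench at one of the two open ends of the board (either end, it varies). Outside 230 mm along its x, 110 mm along its y, 72 mm high, so its rim is 8 mm below the board's top; walls and floor 4 to 5 mm. Origin: centre of its underside; axes parallel to the board's. Its centre is 187 mm from the board's centre
- divided_bin: the other blue bin, fixed, same outside size, at the other open end; divided into eight compartments that hold black and brass parts. Not the place for the nuts. Origin: centre of its underside
- nut1: loose steel hexagon nut lying flat on the sorting board, 30 mm across flats (34.6 mm across corners), 16 mm high, 18 mm hole, about 60 g. Origin: centre of its underside; z along the hole; stands on the +x half of the board
- nut2: loose steel hexagon nut lying flat on the sorting board, 30 mm across flats (34.6 mm across corners), 16 mm high, 18 mm hole, about 60 g. Origin: centre of its underside; z along the hole; stands on the +x half of the board
- nut3: loose steel hexagon nut lying flat on the sorting board, 30 mm across flats (34.6 mm across corners), 16 mm high, 18 mm hole, about 60 g. Origin: centre of its underside; z along the hole; stands on the -x half of the board
- nut4: loose steel hexagon nut lying flat on the sorting board, 30 mm across flats (34.6 mm across corners), 16 mm high, 18 mm hole, about 60 g. Origin: centre of its underside; z along the hole; stands on the -x half of the board
- spool: grey flanged spool standing on the middle line of the board, 50 mm diameter, 40 mm high, loose, 250 g; leave in place. Origin: centre of its underside
- heatsink: finned aluminium heat sink on the middle line of the board, 36 x 36 mm, 26 mm high, loose, 70 g; leave in place. Origin: centre of its underside
Mind the look-alikes: they are no part of the job. What is shaped like the nut3 but brown is not meant.

How it is judged (in metres and radians):
At the end, for the whole second after the job is handed in: All four nuts lie at rest (slower than 30 mm/s) inside the undivided bin, within its walls and their undersides' centres below 62 mm height (rim 72 mm); the spool and the heat sink are within 20 mm of where they were (x of nut1 in the frame of bin between -0.113 and 0.113 m and y of nut1 in the frame of bin between -0.053 and 0.053 m and height (world z) of each of nut1, nut2, nut3, nut4 below 0.062 m and linear speed of each of nut1, nut2, nut3, nut4 below 0.03 m/s and x of nut2 in the frame of bin between -0.113 and 0.113 m and y of nut2 in the frame of bin between -0.053 and 0.053 m and x of nut3 in the frame of bin between -0.113 and 0.113 m and y of nut3 in the frame of bin between -0.053 and 0.053 m and x of nut4 in the frame of bin between -0.113 and 0.113 m and y of nut4 in the frame of bin between -0.053 and 0.053 m and distance of each of spool, heatsink from where it was at the start of the episode below 0.02 m); the robot touches nothing.
It fails at once if a nut is lifted more than 25 mm off the sorting board (height (world z) of any of nut1, nut2, nut3, nut4 above 0.105 m).
It fails at once if a nut is carried through the air beyond an open end of the board (still at board height 40 mm past the edge) (((y of nut1 in the frame of board above 0.17 m or y of nut1 in the frame of board below -0.17 m) and height (world z) of nut1 above 0.086 m) or ((y of nut2 in the frame of board above 0.17 m or y of nut2 in the frame of board below -0.17 m) and height (world z) of nut2 above 0.086 m) or ((y of nut3 in the frame of board above 0.17 m or y of nut3 in the frame of board below -0.17 m) and height (world z) of nut3 above 0.086 m) or ((y of nut4 in the frame of board above 0.17 m or y of nut4 in the frame of board below -0.17 m) and height (world z) of nut4 above 0.086 m)).
It fails at once if the spool or the heat sink on the board is moved more than 20 mm or tipped (distance of any of spool, heatsink from where it was at the start of the episode above 0.02 m or angle between any of spool, heatsink's own z axis and vertical above 0.4 rad).
It also fails if it takes over 53 s, if anything falls off the work surface, if the arm or the gripper's body presses on something with over 40 N, if the wrist force passes 120 N, or if a joint passes its speed limit or range.

### The arm

A 6-joint arm with a two-finger parallel gripper is mounted at the origin on the work surface. World frame = base frame: x ahead of the robot, y to its left, z up, the work surface at z = 0. Lengths are in mm, angles in rad, forces in N, time in s.
With the tool pointing down it reaches from about 350 to 775 mm from the base axis. Payload 7.3 kg.
Tool frame: the origin (TCP) lies at the very end of the fingers, on their centre line; the grasp point (between the pads) lies 19 mm behind it; z points along the fingers, y is the line along which they close (so a half turn about z gives the same grasp; the last joint's range is limited). The gripper opens to 92 mm and grips with 3 to 60 N. Pads are 19 mm wide; open, the fingers measure 130 mm over their backs; the gripper's body (75 mm by 190 mm) begins 47 mm behind the grasp point.
Start: joints at [0.985, 0.342, 1.524, -0, 1.275, -0.146], TCP at [223.513, 475.068, 198.641] pointing down, gripper open.
Joint ranges: [-2.53, 2.53], [-0.77, 2.02], [0.04, 2.7], [-1, 4.14], [0.28, 2.66], [-3.11, 3.11]. Speed limits (rad/s): [2.57, 2.57, 3.14, 3.14, 3.14, 3.14].

### API

Orientations are given as [roll, pitch, yaw] about the fixed x, y, z axes, in that order (R = Rz(yaw) Ry(pitch) Rx(roll)).
In Python, from plant import bot gives the robot as it stands.
- The arm moves only by the tool apply_moves, never from a script. Its argument "motion" is text: rows parted by semicolons, each of 4 numbers parted by spaces: the shift along the tool's x, y, z in m, then the turn about the tool's z in degrees. A call has 1 to 8 rows; each row shifts and turns the commanded pose from where the row before left it, along the tool's axes as they then stand; what a row does not reach is not made up. A row lasts 1/8 s, in which the tool goes at most 62.5 mm and 10.7 degrees, less where a joint would pass 70% of its speed; a pose out of reach is approached as far as the arm can. A call with a gripper value outside its range is refused whole. "fingers" is the opening, from -1 (shut) to 1 (fully open), set as the call begins (left out, the last holds). The fingers move at their own pace and stop on an object; the grip force is fixed at half the most. Time passes only in rows, so rows that do not move let the fingers close. It gives the time, the measured TCP pose, the force, the opening and the grip force at its end, in the units of the state.
- bot.get_obs(): the state, without advancing time (a new reading comes with each control period).
- bot.capture(name): name is "side" or "top" or "wrist"; returns a dict with "img" (400x640x3 uint8, blue, green, red), "range_z" (400x640 float32, mm along the optical axis (not along the pixel's ray), 0 where there is no reading), "fx", "fy", "cx", "cy" (pixels), "world_from_camera" (4x4, takes a point from camera to world coordinates); the wrist camera has in their place "mount" (4x4, takes a point from camera to tool coordinates, whose origin is the TCP and whose axes are the flange's). Camera axes: x right, y down, z forward; pixel columns grow to the right and rows downward; lengths in mm; the calibration is good to about 2 mm. The wrist camera is an equidistant fisheye: a pixel r from the principal point sees the ray r / f radians off the axis. A picture is of the moment at which its call begins: read the wrist's pose just before it.
- bot.close_job(): hands the job in; it is judged then, once.
Trained networks look in a picture, given as the dict that the camera call returned (one of the last four; its "shot" number tells which), for a name from the list of things; names that differ only in an ending like _2 or _b are one class to them, and where a whole thing is asked for, a point or a joint stands for the part that bears it (a point fixed in the world has none). Each returns a list of dicts, best first, with "p" (0 to 1); they miss things now and then, are a little off and sometimes report something else, mostly with a low value. They report only what shows in the picture. A call takes as long as a camera call. They do not tell look-alikes from the thing itself.
- bot.cut_out(picture, thing): "pixels" (400x640 bool, what is visible of it) and "point" ([column, row] in pixels, amid what is visible of it).
The state is a dict: "time": time; "joint_positions": joint angles; "dq": joint speeds; "tau": joint torques, N m; "tool_pos": TCP position; "tcp_rot": TCP orientation; "contact_force": force on the tool from outside, world axes, zero at the start; "moment": the same for the moment, N m; "grip_width": finger opening in mm; "finger_force": force on a finger pad.
Only numpy, scipy, OpenCV 4.12 (cv2) and the standard library are available. Lean on these libraries where they do the work, as an engineer would, in place of code of your own. Each camera call takes 0.05 s, during which the arm holds its last target. There are 200 camera calls.

## Working session

There is one attempt and no reset: what is moved stays moved. The work goes in short steps, Python scripts to look and compute and a tool call to move; the robot and the scene stay as the last step left them, time stands still between calls to the robot, and variables do not carry over. Pictures are saved under pics/ and viewed, at most 10 in all, crops included, and the job is handed in when it is done.

Besides the shell and the picture viewer there is one more tool, called after "Emit:" by a JSON object that holds its "api" and its "payload", one argument or row to a line. apply_moves: Moves the arm, as the interface text tells. Its arguments: {"type":"object","properties":{"motion":{"type":"string"},"fingers":{"type":"number"}},"required":["motion"]}

```bash
mkdir -p pics; ls
cat > h.py <<'E'
import numpy as np, cv2
from plant import bot
def world(c):
    z=c["range_z"]; v,u=np.mgrid[:400,:640]
    P=np.stack([(u-c["cx"])/c["fx"]*z,(v-c["cy"])/c["fy"]*z,z],-1)
    T=np.array(c["world_from_camera"]); return P@T[:3,:3].T+T[:3,3]
E
python3 - <<'E'
from h import *
c=bot.capture("top"); cv2.imwrite("pics/top1.png",c["img"])
W=world(c); np.save("W.npy",W); np.save("I.npy",c["img"])
for n in ["board","bin","divided_bin","nut3","spool","heatsink"]:
    for d in bot.cut_out(c,n):
        m=d["pixels"]&(c["range_z"]>0); print(n,round(d["p"],2),d["point"],m.sum(),np.median(W[m],0).round(1))
s=bot.get_obs(); print(s["time"],s["tool_pos"],s["tcp_rot"],s["grip_width"])
E
```

```text
pics
board 0.56 [303.2, 191.1] 13932 [534.2  40.1  81.3]
bin 0.73 [220.5, 179.2] 6077 [578.6 240.    6.5]
divided_bin 0.96 [398.6, 200.5] 6477 [ 512.6 -153.1   29.8]
nut3 0.72 [341.6, 219.7] 111 [454.9 -13.4  96.8]
nut3 0.7 [266.0, 140.5] 199 [630.7 114.2  96. ]
nut3 0.63 [273.4, 219.7] 232 [474.8 108.5  95.7]
nut3 0.45 [353.3, 149.3] 205 [598.5 -50.8  95.4]
nut3 0.42 [267.3, 275.1] 164 [374.7 130.2  16.6]
spool 0.59 [347.9, 182.5] 577 [530.5 -47.5 120.8]
heatsink 0.8 [268.5, 175.8] 395 [559.5 114.9  99.7]
0.35 [223.42261105 474.98436772 198.46518822] [-3.14125852e+00 -8.93819383e-05  2.70182476e+00] 91.61999589718951
```

View pics/top1.png

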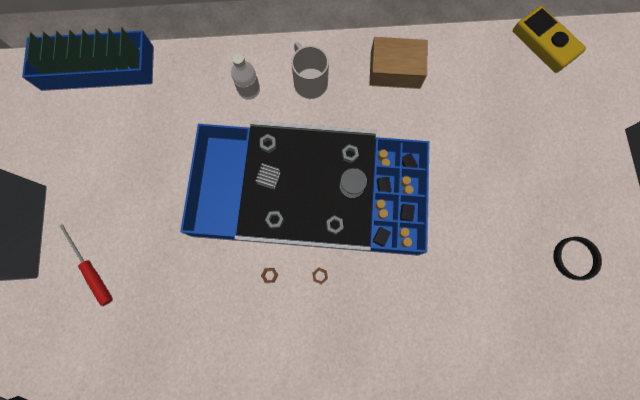

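Run:
```python
from h import *
W=np.load("W.npy"); I=np.load("I.npy")
cv2.imwrite("pics/crop1.png",cv2.resize(I[100:300,150:450],None,fx=2.66,fy=2.66,interpolation=cv2.INTER_CUBIC))
m=((W[...,2]>77)&(W[...,2]<83)).astype(np.uint8)
n,l,st,ct=cv2.connectedComponentsWithStats(m); k=1+st[1:,4].argmax()
r=cv2.minAreaRect(W[l==k][:,:2].astype(np.float32)); print(r, cv2.boxPoints(r))
m=((W[...,2]>87)&(W[...,2]<130)).astype(np.uint8)
n,l,st,ct=cv2.connectedComponentsWithStats(m)
for k in range(1,n):
    if st[k,4]>30:
        p=W[l==k]; top=p[p[:,2]>np.percentile(p[:,2],80)-4]; r=cv2.minAreaRect(top[:,:2].astype(np.float32))
        print(st[k,4],ct[k].round(),np.percentile(p[:,2],90).round(1),np.round(r[0],1),np.round(r[1],1),round(r[2],1))
```

```text
((545.2623291015625, 38.587745666503906), (260.48382568359375, 230.50411987304688), 81.6333236694336) [[ 412.28568   -73.497955]
 [ 640.3366   -107.03807 ]
 [ 678.239     150.67345 ]
 [ 450.18805   184.21356 ]]
96 [121.  42.] 97.3 [882.3 420.1] [66.9  5. ] 1.1
110 [82. 45.] 96.7 [883.7 503.9] [67.   4.4] 0.7
108 [95. 44.] 97.0 [883.5 475.9] [ 4.4 69.5] 89.9
95 [108.  43.] 96.7 [883.1 448.2] [69.   4.5] 0.7
127 [43. 47.] 96.9 [883.4 587.8] [70.7  4.8] 1.0
121 [56. 46.] 96.6 [883.2 559.5] [ 5.9 69.1] 89.1
110 [69. 45.] 96.6 [883.4 532.3] [ 4.9 69.3] 89.0
126 [30. 48.] 96.5 [883.3 616.2] [71.1  5.2] 0.5
247 [310.  62.] 92.3 [809.3  18.6] [78.8 78.7] 86.5
300 [242.  70.] 123.0 [795.3 161.8] [11.9 22.8] 8.8
482 [312. 127.] 92.7 [660.9  21.1] [258.6   8.9] 81.6
167 [268. 143.] 98.5 [632.2 113.9] [31.9 30.6] 57.6
155 [350. 153.] 98.6 [599.4 -49.8] [29.9 32. ] 26.3
376 [268. 176.] 107.8 [561.2 115.5] [36.1 36.4] 67.8
550 [353. 181.] 122.5 [534.1 -48.9] [47.7 47.7] 86.2
1502 [  7. 219.] 121.2 [514.3 610.6] [167.1   5.9] 0.3
156 [274. 219.] 98.3 [475.3 106.8] [29.3 31.3] 3.7
148 [335. 224.] 98.7 [457.3  -8.1] [31.5 29.4] 59.8
517 [302. 243.] 92.4 [426.8  55.8] [258.7   7.5] 81.6
```

The top view shows the empty blue bin on the left at (215,180) and the divided bin on the right at (402,195). The candidates for the nuts are:
- Four steel nuts on the board at (268,143), (350,153), (274,219) and (335,224). They are grey, at height 96–98, which matches the description.
- Two brown nuts on the bench at (270,275) and (320,275). These are the look-alikes.

I'll confirm this in the enlarged crop, and meanwhile close the fingers and align the tool in free air.

View pics/crop1.png

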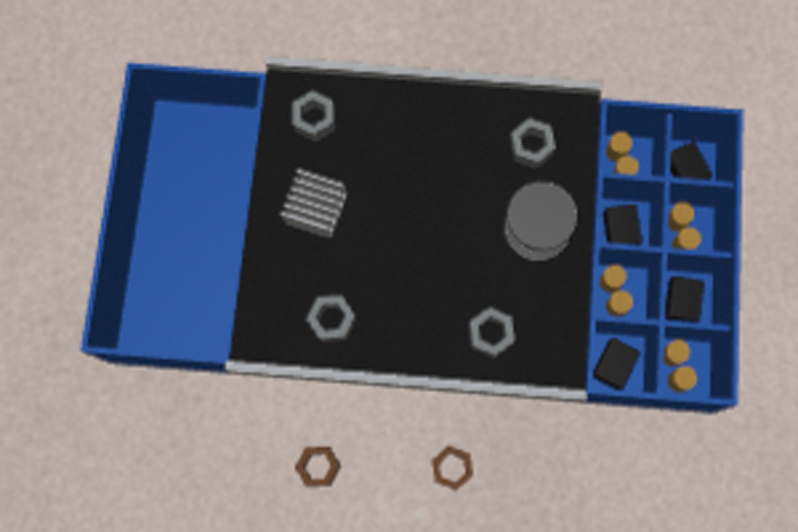

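Emit:
{"api": "apply_moves", "payload": {
  "motion": "0 0 0 10.5; 0 0 0 10.5; 0 0 0 10.5; 0 0 0 10.5; 0 0 0 10.5; 0 0 0 10.5; 0 0 0 10.2; 0 0 0 0",
  "fingers": -1
}}

```text
time: 1.35
tool_pos: [223.5, 475.0, 198.6]
tcp_rot: [-3.142, -0.0, 1.426]
contact_force: [0.4, 0.7, -0.7]
grip_width: 16.1
finger_force: 0.0
```

```bash
cat >> h.py <<'E'
O=np.array([544,38.5]); u=np.array([.1455,.9894]); v=np.array([.9894,-.1455])
def ab(p): d=np.array(p[:2])-O; return np.round([d@u,d@v],1)
def st():
    s=bot.get_obs(); print("t",round(s["time"],2),"tcp ab",ab(s["tool_pos"]),"z",s["tool_pos"][2].round(1),"yaw",np.degrees(s["tcp_rot"][2]).round(2),"grip",round(s["grip_width"],1),"F",np.round(s["contact_force"],1))
def look(name):
    c=bot.capture("top"); cv2.imwrite(f"pics/{name}.png",cv2.resize(c["img"][100:300,150:450],None,fx=2.66,fy=2.66)); W=world(c)
    for n in ["nut3","spool","heatsink"]:
        for d in bot.cut_out(c,n):
            m=d["pixels"]&(c["range_z"]>0); p=np.median(W[m],0); print(n,round(d["p"],2),np.round(d["point"]),"ab",ab(p),"z",p[2].round(1))
E
python3 -c "
from h import *
st()
for n,p in dict(A=(632.2,113.9),B=(599.4,-49.8),C=(475.3,106.8),D=(457.3,-8.1),hs=(561.2,115.5),sp=(534.1,-48.9)).items(): print(n,ab(p))"
```

```text
t 1.35 tcp ab [ 385.3 -380.6] z 198.6 yaw 81.69 grip 16.1 F [ 0.4  0.7 -0.7]
A [87.4 76.3]
B [-79.3  67.7]
C [ 57.6 -77.9]
D [-58.7 -79. ]
hs [78.7  5.8]
sp [-87.9   2.9]
```

The crop confirms it: the four grey nuts on the black board are the targets, and the two brown ones on the bench at crop (318,466) and (452,467) are look-alikes to leave alone. I'll start with the nut at a=58, b=-78 (a is along the board toward the bin, b across it).

Emit:
{"api": "apply_moves", "payload": {
  "motion": "-0.046 0.038 0 0; -0.046 0.038 0 0; -0.046 0.038 0 0; -0.046 0.038 0 0; -0.046 0.038 0 0; -0.046 0.038 0 0; -0.046 0.038 0 0; -0.043 0.037 0 0"
}}

```text
time: 2.35
tool_pos: [470.8, 67.8, 198.8]
tcp_rot: [3.141, -0.0, 1.428]
contact_force: [-0.0, 1.9, 0.5]
grip_width: 0.4
finger_force: 0.0
```

```bash
python3 -c "
from h import *
st()"
```

```text
t 2.35 tcp ab [ 18.3 -76.7] z 198.8 yaw 81.83 grip 0.4 F [-0.   1.9  0.5]
```

Emit:
{"api": "apply_moves", "payload": {
  "motion": "0 0 0.045 0; 0 -0.001 0.045 0; 0 0 0.02 0; 0 0 0.004 0; 0 0 0 0; 0.01 0 0 0; 0.01 0 0 0; 0.01 0 0 0"
}}

```text
time: 3.35
tool_pos: [473.7, 100.5, 85.1]
tcp_rot: [3.141, -0.0, 1.425]
contact_force: [0.2, -0.5, 0.2]
grip_width: 0.7
finger_force: 0.0
```

```bash
python3 -c "
from h import *
st()"
```

```text
t 3.35 tcp ab [ 51.2 -78.6] z 85.1 yaw 81.64 grip 0.7 F [ 0.2 -0.5  0.2]
```

Emit:
{"api": "apply_moves", "payload": {
  "motion": "0.01 0 0 0; 0.01 0 0 0; 0.01 0 0 0; 0.01 0 0 0; 0.01 0 0 0; 0.01 0 0 0; 0.01 0 0 0; 0.01 0 0 0"
}}

```text
time: 4.35
tool_pos: [485.1, 179.4, 84.6]
tcp_rot: [3.142, -0.0, 1.424]
contact_force: [0.0, -0.4, -0.0]
grip_width: 0.6
finger_force: 0.0
```

Emit:
{"api": "apply_moves", "payload": {
  "motion": "0.008 0 0 0; 0.006 0 0 0; 0 0 0 0; 0 0 -0.02 0; 0 0 -0.04 0"
}}

```text
time: 4.97
tool_pos: [485.9, 191.9, 143.9]
tcp_rot: [-3.138, 0.002, 1.424]
contact_force: [0.4, 0.3, 0.9]
grip_width: 0.3
finger_force: 0.0
```

```bash
python3 -c "
from h import *
st();look('p2')"
```

```text
t 4.97 tcp ab [143.3 -79.8] z 143.9 yaw 81.58 grip 0.3 F [0.4 0.3 0.9]
nut3 0.74 [348. 155.] ab [-80.  67.] z 95.8
nut3 0.67 [349. 182.] ab [-87.9  -1. ] z 120.9
nut3 0.51 [266. 138.] ab [86.4 79.5] z 96.2
nut3 0.44 [273. 217.] ab [ 58.1 -78.8] z 96.4
nut3 0.43 [334. 222.] ab [-58.5 -78.2] z 96.6
spool 0.7 [350. 182.] ab [-87.2  -1. ] z 120.9
heatsink 0.63 [270. 176.] ab [76.8  3.6] z 99.0
```

View pics/p2.png

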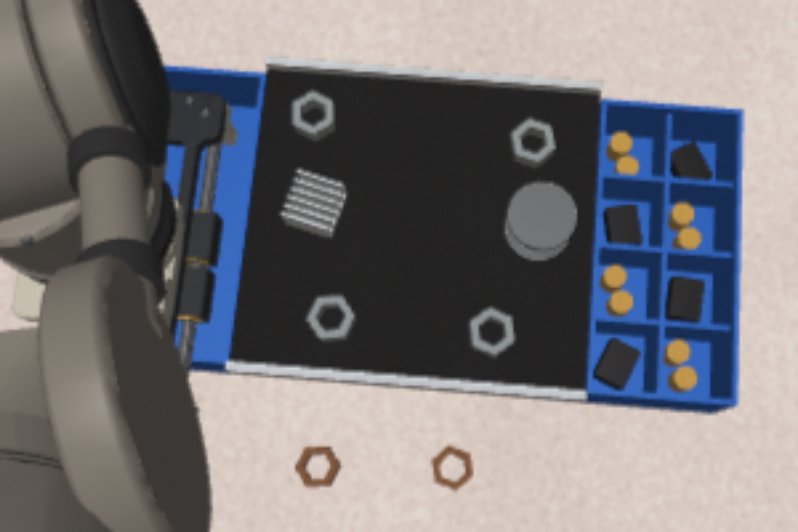

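The gripper shows near crop (200,265), but the nut at crop (330,317) hasn't moved. The arm must have missed it, so I'll check where the fingers really are against the reported TCP.

Run:
```python
from h import *
s=bot.get_obs(); print(s["tool_pos"],s["tcp_rot"],s["joint_positions"])
c=bot.capture("top"); W=world(c); T=np.array(c["world_from_camera"]); print(T.round(3),c["fx"],c["cx"],c["cy"])
def proj(p,c):
    q=np.linalg.inv(np.array(c["world_from_camera"]))@np.append(p,1); return (q[0]/q[2]*c["fx"]+c["cx"],q[1]/q[2]*c["fy"]+c["cy"],q[2])
print("top tcp px",proj(s["tool_pos"],c),"nut",proj([475,107,96],c))
for px in [(226,189),(222,209),(220,232),(225,145)]: print(px,W[px[1],px[0]].round(1))
d=bot.capture("side"); cv2.imwrite("pics/side1.png",d["img"]); print("side tcp px",proj(s["tool_pos"],d))
W=world(d)
for q in bot.cut_out(d,"nut3"):
    m=q["pixels"]&(d["range_z"]>0); print(q["p"],np.round(q["point"]),np.median(W[m],0).round(1))
```

```text
[487.27593942 192.35091547 145.02037061] [ 3.14034783e+00 -4.37166404e-04  1.42397243e+00] [ 2.29643723e-01  3.88838590e-01  1.61073002e+00 -5.62131662e-05
  1.14070568e+00  3.76491299e-01]
[[-6.50000e-02 -9.72000e-01  2.24000e-01  3.42118e+02]
 [-9.98000e-01  6.40000e-02 -1.20000e-02  3.06650e+01]
 [-2.00000e-03 -2.24000e-01 -9.74000e-01  8.28079e+02]
 [ 0.00000e+00  0.00000e+00  0.00000e+00  1.00000e+00]] 387.2435663719123 317.3597274147196 198.28725425021975
top tcp px (np.float64(223.2157827410103), np.float64(210.78592907454228), np.float64(696.1563423549347)) nut (np.float64(273.9692103107102), np.float64(219.1366557091953), np.float64(742.233532822727))
(226, 189) [494.9 159.4 265. ]
(222, 209) [465.4 166.6 261.4]
(220, 232) [431.7 171.  256.6]
(225, 145) [557.4 155.7 284.3]
side tcp px (np.float64(260.90893546287214), np.float64(122.01280182940764), np.float64(718.9385474317778))
0.89 [227. 227.] [373.7 124.4  14.1]
0.79 [285. 176.] [473.3 101.6  93.3]
0.69 [248. 270.] [365.3  22.9  14. ]
0.67 [402. 199.] [596.9 -51.7  93.8]
0.55 [314. 222.] [456.6 -12.9  92.7]
0.54 [356. 144.] [628.6 111.3  92.9]
```

View pics/side1.png

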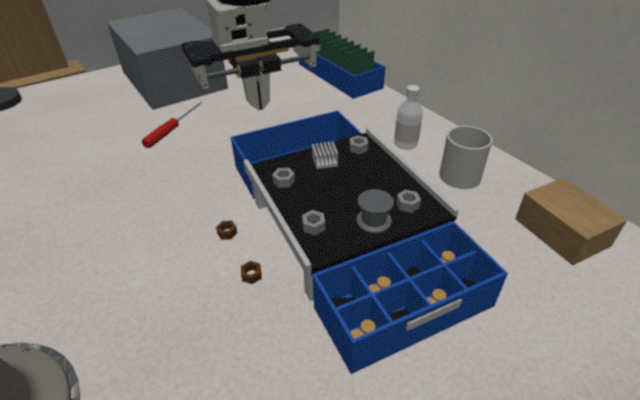

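The side view shows the closed fingertips ending near (260,108), while the reported TCP projects to (261,122). The real tips are therefore higher than reported and passed over the nut, so I'll measure the offset from depth.

Run:
```python
from h import *
s=bot.get_obs(); print(s["tool_pos"],s["joint_positions"].round(4))
d=bot.capture("side"); W=world(d)
sub=W[80:115,235:280]; m=(sub[...,1]>150)&(sub[...,1]<240)&(sub[...,0]>430)&(sub[...,0]<550)&(sub[...,2]>100)
p=sub[m]; print(m.sum(), p.min(0).round(1),p.max(0).round(1))
for z in range(140,225,8):
    q=p[(p[:,2]>=z)&(p[:,2]<z+8)]
    if len(q): print(z,len(q),q[:,:2].min(0).round(0),q[:,:2].max(0).round(0))
for r in range(84,114,2): print(r,W[r,258].round(0),W[r,262].round(0))
```

```text
[486.31094379 192.21634837 143.49027213] [2.2970e-01 3.9090e-01 1.6121e+00 1.0000e-04 1.1408e+00 3.7650e-01]
690 [464.3 178.2 173.2] [502.9 206.1 228. ]
172 36 [476. 180.] [494. 186.]
180 87 [467. 178.] [499. 205.]
188 113 [466. 179.] [501. 204.]
196 117 [466. 179.] [502. 206.]
204 133 [466. 178.] [503. 204.]
212 134 [465. 179.] [502. 205.]
220 69 [465. 179.] [501. 197.]
84 [486. 184. 216.] [491. 181. 216.]
86 [485. 184. 213.] [492. 183. 212.]
88 [486. 185. 209.] [490. 181. 209.]
90 [484. 182. 207.] [492. 184. 204.]
92 [485. 186. 202.] [490. 181. 203.]
94 [484. 184. 200.] [489. 181. 200.]
96 [483. 184. 197.] [490. 184. 195.]
98 [483. 184. 193.] [489. 182. 192.]
100 [483. 185. 189.] [489. 183. 189.]
102 [482. 184. 187.] [489. 184. 185.]
104 [482. 184. 183.] [488. 182. 182.]
106 [481. 184. 180.] [487. 181. 179.]
108 [481. 182. 177.] [487. 182. 175.]
110 [481. 184. 173.] [620. 467.   3.]
112 [608. 467.   1.] [617. 463.  -0.]
```

The real fingertips end about 30 mm above the reported TCP, while x and y agree. I'll check the underside of the gripper body for clearance before going lower.

Run:
```python
from h import *
d=bot.capture("side"); W=world(d); s=bot.get_obs(); print(s["tool_pos"][2])
sub=W[5:115,170:335]; m=(sub[...,1]>100)&(sub[...,1]<280)&(sub[...,0]>340)&(sub[...,0]<620)&(sub[...,2]>150)
p=sub[m]; r=np.stack([(p[:,:2]-O)@u-143,(p[:,:2]-O)@v+80,p[:,2]],1)
for z in range(168,320,8):
    q=r[(r[:,2]>=z)&(r[:,2]<z+8)]
    if len(q): print(z,len(q),"a",q[:,0].min().round(),q[:,0].max().round(),"b",q[:,1].min().round(),q[:,1].max().round())
```

```text
143.62081192480858
168 12 a -10.0 -6.0 b -7.0 5.0
176 59 a -11.0 -6.0 b -13.0 14.0
184 106 a -11.0 12.0 b -18.0 16.0
192 122 a -12.0 12.0 b -18.0 17.0
200 120 a -11.0 12.0 b -19.0 18.0
208 133 a -12.0 12.0 b -19.0 18.0
216 134 a -12.0 11.0 b -20.0 18.0
224 113 a -12.0 2.0 b -20.0 19.0
232 33 a -35.0 33.0 b -87.0 84.0
240 300 a -37.0 36.0 b -87.0 87.0
248 735 a -37.0 28.0 b -87.0 87.0
256 591 a -38.0 27.0 b -93.0 91.0
264 396 a -37.0 33.0 b -95.0 92.0
272 899 a -37.0 33.0 b -95.0 93.0
280 1394 a -37.0 38.0 b -95.0 94.0
288 358 a -25.0 23.0 b -50.0 16.0
296 321 a -24.0 24.0 b -51.0 17.0
304 320 a -24.0 23.0 b -50.0 17.0
312 339 a -23.0 24.0 b -50.0 17.0
```

The whole gripper sits about 29 mm higher than reported. With the tips at 86 mm (TCP about 57) the body clears the spool by about 25 mm, so I'll go back and redo the push.

Emit:
{"api": "apply_moves", "payload": {
  "motion": "-0.042 0 0 0; -0.042 0 0 0; -0.042 0.001 0 0; 0 0 0.03 0; 0 0 0.03 0; 0 0 0.02 0; 0 0 0.005 0; 0 0 0 0"
}}

```text
time: 6.42
tool_pos: [469.7, 67.8, 59.6]
tcp_rot: [-3.141, -0.0, 1.424]
contact_force: [-0.1, -0.1, 0.3]
grip_width: 0.2
finger_force: 0.0
```

Run:
```python
from h import *
st(); d=bot.capture("side"); cv2.imwrite("pics/side2.png",cv2.resize(d["img"][80:280,180:480],None,fx=2.6,fy=2.6)); st()
```

```text
t 6.42 tcp ab [ 18.1 -77.8] z 59.6 yaw 81.6 grip 0.2 F [-0.1 -0.1  0.3]
t 6.47 tcp ab [ 18.2 -77.4] z 60.0 yaw 81.6 grip -0.0 F [-0.2 -1.  -0.5]
```

View pics/side2.png

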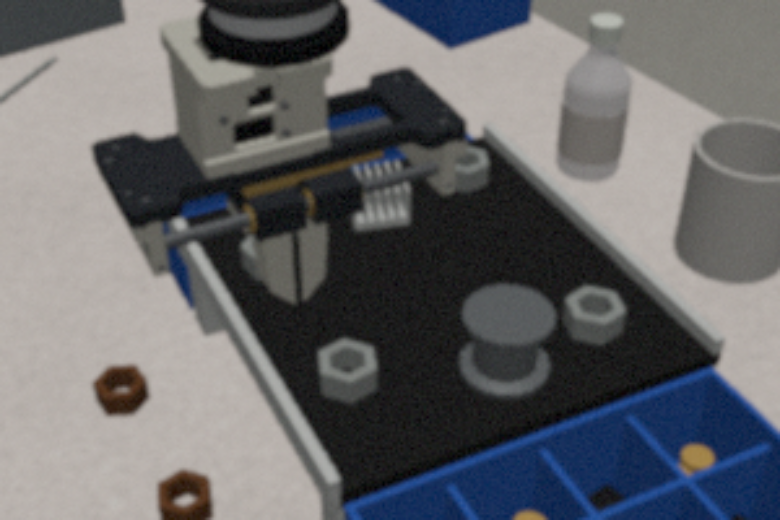

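The fingertips at crop (298,303) are now just above the board, directly behind the nut at crop (250,255). I'll push from here.

Emit:
{"api": "apply_moves", "payload": {
  "motion": "0 0 0.003 0; 0.01 0 0 0; 0.01 0 0 0; 0.01 0 0 0; 0.01 0 0 0; 0.01 0 0 0; 0.01 0 0 0; 0.01 0 0 0"
}}

```text
time: 7.48
tool_pos: [480.0, 137.6, 56.6]
tcp_rot: [3.142, -0.0, 1.424]
contact_force: [-1.0, -0.6, 1.7]
grip_width: 0.4
finger_force: 0.5
```

Emit:
{"api": "apply_moves", "payload": {
  "motion": "0.01 0 0 0; 0.01 0 0 0; 0.01 0 0 0; 0.008 0 0 0; 0.008 0 0 0; 0.006 0 0 0; 0 0 0 0"
}}

```text
time: 8.35
tool_pos: [487.5, 188.8, 56.6]
tcp_rot: [3.142, -0.0, 1.425]
contact_force: [0.4, -0.0, -0.2]
grip_width: 0.2
finger_force: 0.0
```

```bash
cat >> h.py <<'E'
def side(name=None):
    d=bot.capture("side"); W=world(d)
    if name: cv2.imwrite(f"pics/{name}.png",d["img"])
    for n in ["nut3","spool","heatsink"]:
        for q in bot.cut_out(d,n):
            m=q["pixels"]&(d["range_z"]>0); p=np.median(W[m],0); print(n,round(q["p"],2),np.round(q["point"]),"ab",ab(p),"z",p[2].round(1))
E
python3 -c "
from h import *
st();side()"
```

```text
t 8.35 tcp ab [140.5 -77.8] z 56.6 yaw 81.64 grip 0.2 F [ 0.4 -0.  -0.2]
nut3 0.91 [225. 228.] ab [  60.9 -180.4] z 14.0
nut3 0.91 [250. 270.] ab [ -39.3 -174.2] z 13.2
nut3 0.72 [404. 199.] ab [-82.3  65.4] z 93.0
nut3 0.62 [314. 221.] ab [-62.4 -79.1] z 93.3
nut3 0.54 [357. 144.] ab [83.3 73.9] z 93.4
spool 0.62 [373. 212.] ab [-95.9  -2.1] z 119.6
heatsink 0.61 [402. 289.] ab [-193.8   -6.2] z 45.6
heatsink 0.57 [325. 153.] ab [73.1  4.6] z 94.9
```

The first nut has left the board and the rest haven't moved. Next is the nut at a=-59, b=-79.

Emit:
{"api": "apply_moves", "payload": {
  "motion": "0 0 -0.05 0; -0.06 -0.001 0 0; -0.06 0 0 0; -0.06 0 0 0; -0.058 0 0 0; 0 0 0.03 0; 0 0 0.015 0; 0 0 0 0"
}}

```text
time: 9.55
tool_pos: [450.8, -47.0, 60.9]
tcp_rot: [-3.139, -0.0, 1.423]
contact_force: [0.8, 0.4, 0.1]
grip_width: 0.4
finger_force: 0.0
```

```bash
python3 -c "
from h import *
st()"
```

```text
t 9.55 tcp ab [-98.2 -79.7] z 60.9 yaw 81.55 grip 0.4 F [0.8 0.4 0.1]
```

Emit:
{"api": "apply_moves", "payload": {
  "motion": "0 0 0.004 0; 0.008 0 0 0; 0.01 0 0 0; 0.012 0 0 0; 0.012 0 0 0; 0.012 0 0 0; 0.012 0 0 0; 0.012 0 0 0"
}}

```text
time: 10.55
tool_pos: [463.2, 31.2, 57.6]
tcp_rot: [-3.142, -0.0, 1.424]
contact_force: [0.6, -1.2, 0.7]
grip_width: 0.2
finger_force: 0.6
```

```bash
python3 -c "
from h import *
st();side()"
```

```text
t 10.55 tcp ab [-19.  -78.9] z 57.6 yaw 81.61 grip 0.2 F [ 0.6 -1.2  0.7]
nut3 0.91 [251. 268.] ab [ -41.7 -173.8] z 14.7
nut3 0.78 [226. 228.] ab [  60.1 -181.3] z 13.7
nut3 0.62 [405. 200.] ab [-81.5  65.9] z 93.5
spool 0.9 [373. 211.] ab [-95.8  -2.2] z 119.7
spool 0.49 [349. 213.] ab [-54.2 -17.8] z 81.1
```

Emit:
{"api": "apply_moves", "payload": {
  "motion": "0.012 0 0 0; 0.012 0 0 0; 0.012 0 0 0; 0.012 0 0 0; 0.012 0 0 0; 0.012 0 0 0; 0.012 0 0 0; 0.012 0 0 0"
}}

```text
time: 11.75
tool_pos: [477.2, 126.1, 57.6]
tcp_rot: [-3.142, -0.0, 1.424]
contact_force: [-0.2, -0.4, -0.2]
grip_width: 0.3
finger_force: 0.1
```

Emit:
{"api": "apply_moves", "payload": {
  "motion": "0.01 0 0 0; 0.01 0 0 0; 0.01 0 0 0; 0.01 0 0 0; 0.008 0 0 0; 0.008 0 0 0; 0.008 0 0 0; 0 0 0 0"
}}

```text
time: 12.75
tool_pos: [486.5, 189.1, 57.6]
tcp_rot: [3.142, -0.0, 1.425]
contact_force: [-0.4, -0.1, 0.3]
grip_width: 0.2
finger_force: 0.0
```

```bash
python3 -c "
from h import *
st();side()"
```

```text
t 12.75 tcp ab [140.7 -78.8] z 57.6 yaw 81.64 grip 0.2 F [-0.4 -0.1  0.3]
nut3 0.78 [355. 143.] ab [83. 74.] z 92.9
nut3 0.64 [248. 272.] ab [ -43.4 -174.7] z 14.1
nut3 0.61 [226. 233.] ab [  64.9 -181.6] z 12.6
nut3 0.59 [403. 199.] ab [-81.7  66.9] z 94.0
nut3 0.49 [336. 199.] ab [-27.4 -27.6] z 81.2
spool 0.67 [373. 211.] ab [-96.3  -1.4] z 119.7
spool 0.25 [323. 154.] ab [73.1  5. ] z 93.6
heatsink 0.68 [324. 156.] ab [72.   4.1] z 94.2
heatsink 0.27 [356. 143.] ab [83.2 73.9] z 93.1
```

Emit:
{"api": "apply_moves", "payload": {
  "motion": "0 0 -0.055 0; -0.032 0.05 0 0; -0.032 0.05 0 0; -0.031 0.054 0 0; 0 0 0 0; 0 0 0.035 0; 0 0 0.018 0; 0 0 0 0"
}}

```text
time: 13.95
tool_pos: [623.2, 72.5, 58.1]
tcp_rot: [-3.138, 0.0, 1.424]
contact_force: [0.1, -0.9, 0.2]
grip_width: 0.2
finger_force: 0.0
```

```bash
python3 -c "
from h import *
st();side('side3')"
```

```text
t 13.95 tcp ab [45.1 73.4] z 58.1 yaw 81.61 grip 0.2 F [ 0.1 -0.9  0.2]
nut3 0.91 [225. 229.] ab [  61.9 -182.5] z 13.3
nut3 0.82 [404. 197.] ab [-81.2  64.4] z 93.7
nut3 0.71 [251. 273.] ab [ -42.7 -174.2] z 14.6
nut3 0.52 [353. 143.] ab [85.9 64.9] z 92.3
spool 0.72 [374. 209.] ab [-95.9  -1.4] z 119.9
spool 0.61 [335. 203.] ab [-31.4 -30.2] z 81.2
heatsink 0.72 [323. 156.] ab [71.1  3.7] z 94.6
heatsink 0.64 [273. 138.] ab [235.7 -32.9] z 41.5
```

View pics/side3.png

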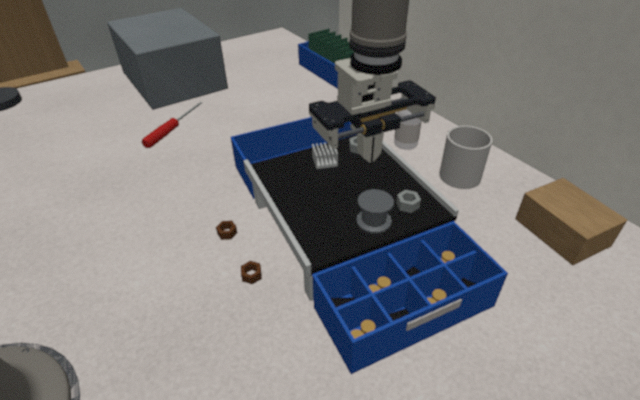

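Both nuts on the near side have left the board; the ghost at (335,203) was only bare board. The fingers at (370,155) are behind the nut at (355,143). I'll shift +3 mm in b and push.

Emit:
{"api": "apply_moves", "payload": {
  "motion": "0 0.003 0.001 0; 0.01 0 0 0; 0.01 0 0 0; 0.01 0 0 0; 0.01 0 0 0; 0.01 0 0 0; 0.01 0 0 0; 0.01 0 0 0"
}}

```text
time: 15.15
tool_pos: [638.2, 141.8, 58.5]
tcp_rot: [-3.141, -0.0, 1.424]
contact_force: [-0.4, 0.2, -1.8]
grip_width: 0.4
finger_force: 0.0
```

Emit:
{"api": "apply_moves", "payload": {
  "motion": "0.008 0 0 0; 0.008 0 0 0; 0.006 0 0 0; 0.005 0 0 0; 0 0 0 0; 0 0 -0.055 0"
}}

```text
time: 15.9
tool_pos: [639.0, 166.9, 109.3]
tcp_rot: [-3.132, 0.003, 1.424]
contact_force: [0.2, -0.1, -0.2]
grip_width: -0.1
finger_force: 0.0
```

```bash
python3 -c "
from h import *
st();side()"
```

```text
t 15.9 tcp ab [140.9  75.3] z 109.3 yaw 81.59 grip -0.1 F [ 0.2 -0.1 -0.2]
nut3 0.96 [252. 273.] ab [ -41.6 -174.4] z 14.0
nut3 0.94 [406. 200.] ab [-81.5  66. ] z 92.6
nut3 0.76 [227. 228.] ab [  60.9 -181. ] z 12.9
spool 0.73 [375. 211.] ab [-95.6  -1.6] z 119.6
heatsink 0.65 [324. 153.] ab [72.7  4.6] z 95.2
heatsink 0.44 [406. 201.] ab [-82.1  66. ] z 93.4
```

Emit:
{"api": "apply_moves", "payload": {
  "motion": "-0.052 -0.002 0 0; -0.052 -0.002 0 0; -0.052 -0.002 0 0; -0.052 -0.001 0 0; -0.05 0 0 0; 0 0 0.03 0; 0 0 0.02 0; 0 0 0 0"
}}

```text
time: 17.1
tool_pos: [595.4, -86.4, 61.0]
tcp_rot: [-3.136, -0.001, 1.424]
contact_force: [0.1, 0.1, 0.4]
grip_width: 0.2
finger_force: 0.0
```

```bash
python3 -c "
from h import *
st();side()"
```

```text
t 17.1 tcp ab [-116.1   69. ] z 61.0 yaw 81.57 grip 0.2 F [0.1 0.1 0.4]
nut3 0.76 [225. 229.] ab [  60.7 -182. ] z 13.5
nut3 0.6 [250. 272.] ab [ -41.6 -174.8] z 14.2
nut3 0.48 [401. 203.] ab [-85.7  57. ] z 88.7
spool 0.76 [371. 215.] ab [-98.3  -6.2] z 103.5
spool 0.48 [402. 203.] ab [-85.9  56.8] z 88.8
heatsink 0.57 [324. 156.] ab [72.9  4.5] z 94.4
```

Emit:
{"api": "apply_moves", "payload": {
  "motion": "0 -0.001 0.003 0; 0.008 0 0 0; 0.01 0 0 0; 0.012 0 0 0; 0.012 0 0 0; 0.012 0 0 0; 0.012 0 0 0; 0.012 0 0 0"
}}

```text
time: 18.3
tool_pos: [608.0, -8.4, 60.7]
tcp_rot: [3.141, -0.0, 1.424]
contact_force: [0.8, -1.2, 1.0]
grip_width: 0.4
finger_force: 0.4
```

```bash
python3 -c "
from h import *
st();look('p4')"
```

```text
t 18.3 tcp ab [-37.1  70.2] z 60.7 yaw 81.61 grip 0.4 F [ 0.8 -1.2  1. ]
nut3 0.71 [235. 150.] ab [167.2  76.7] z 20.2
nut3 0.51 [223. 195.] ab [183.3 -28.8] z 20.7
```

Emit:
{"api": "apply_moves", "payload": {
  "motion": "0.012 0 0.002 0; 0.012 0 0 0; 0.012 0 0 0; 0.012 0 0 0; 0.012 0 0 0; 0.012 0 0 0; 0.012 0 0 0; 0.012 0 0 0"
}}

```text
time: 19.5
tool_pos: [622.0, 86.5, 58.6]
tcp_rot: [3.142, -0.0, 1.424]
contact_force: [-0.5, 0.4, -0.1]
grip_width: 0.5
finger_force: 0.1
```

```bash
python3 -c "
from h import *
st();side('side5')"
```

```text
t 19.5 tcp ab [58.9 70.2] z 58.6 yaw 81.6 grip 0.5 F [-0.5  0.4 -0.1]
nut3 0.81 [251. 274.] ab [ -41.6 -174.2] z 14.4
nut3 0.68 [226. 229.] ab [  60.5 -181.3] z 14.0
nut3 0.41 [349. 146.] ab [83.1 58.2] z 89.6
spool 0.8 [371. 210.] ab [-95.9  -1.8] z 119.6
heatsink 0.7 [322. 155.] ab [72.7  4.8] z 94.9
```

View pics/side5.png

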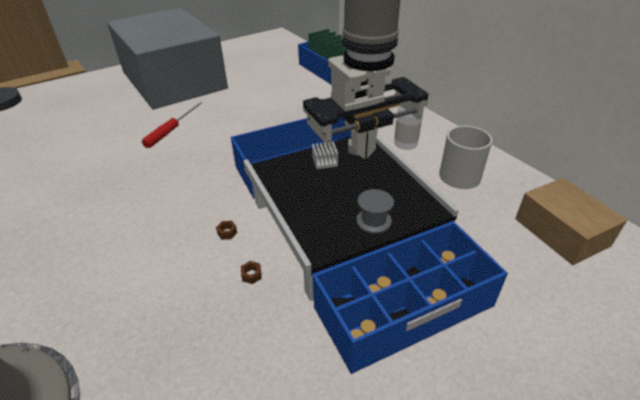

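The last nut is just ahead of the fingers at (350,146), and the spool and heat sink haven't moved. I'll finish the push.

Emit:
{"api": "apply_moves", "payload": {
  "motion": "0.012 0 0 0; 0.012 0 0 0; 0.01 0 0 0; 0.01 0 0 0; 0.01 0 0 0; 0.01 0 0 0; 0.01 0 0 0; 0.008 0 0 0"
}}

```text
time: 20.7
tool_pos: [633.9, 167.6, 58.6]
tcp_rot: [-3.142, -0.0, 1.424]
contact_force: [-0.1, -0.1, 0.6]
grip_width: 0.7
finger_force: 0.0
```

Emit:
{"api": "apply_moves", "payload": {
  "motion": "0 0 0 0; 0 0 -0.05 0; -0.05 0 -0.03 0; -0.06 0 -0.01 0; -0.06 0 0 0; -0.06 0 0 0; -0.06 0 0 0; 0 0 0 0"
}}

```text
time: 21.7
tool_pos: [590.6, -124.8, 148.6]
tcp_rot: [3.142, 0.001, 1.418]
contact_force: [-0.4, 1.3, 1.3]
grip_width: 0.1
finger_force: 0.0
```

```bash
python3 -c "
from h import *
st();look('p6')"
```

```text
t 21.7 tcp ab [-154.8   69.9] z 148.6 yaw 81.24 grip 0.1 F [-0.4  1.3  1.3]
nut3 0.71 [230. 202.] ab [180.4 -30.5] z 19.9
nut3 0.59 [234. 148.] ab [169.7  73. ] z 35.1
nut3 0.5 [224. 224.] ab [163.1 -85.1] z 20.8
nut3 0.48 [242. 154.] ab [153.2  68.5] z 16.4
nut3 0.46 [315. 278.] ab [ -35.8 -176.8] z 17.1
nut3 0.39 [273. 274.] ab [  62.  -176.5] z 16.3
spool 0.78 [351. 183.] ab [-87.4  -0.3] z 120.8
heatsink 0.92 [269. 175.] ab [77.2  3.3] z 99.2
```

View pics/p6.png

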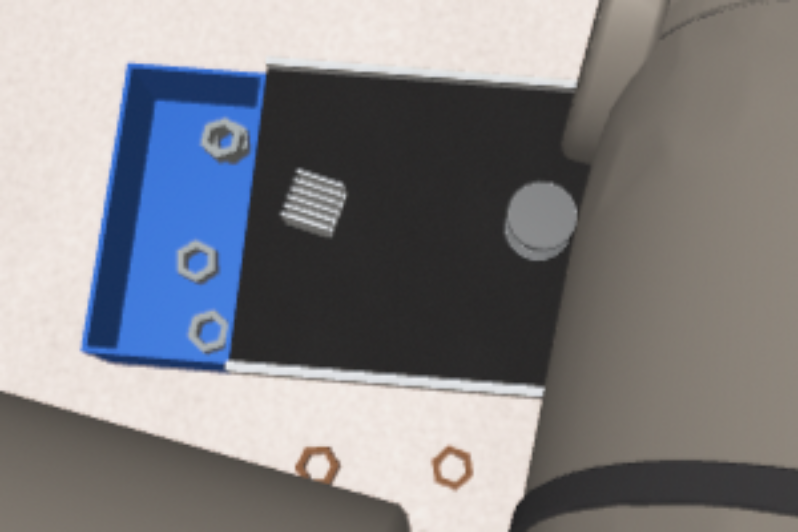

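All four nuts are in the bin: crop (195,261), (208,331), and two stacked at about (225,140) with the upper one's top near 35 mm. The spool and heat sink are in place and the arm is clear, so I'm handing the job in.

```bash
python3 -c "
from h import *
print(bot.close_job())"
```

```text
the job is handed in; nothing more can be done
None
```

I pushed all four steel nuts over the open end into the undivided blue bin, left the spool and heat sink standing in place, and handed the job in at about 22 s; the judge returned no verdict.

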